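Empty the stir-bar beaker into the drying tray

TASK

Take the steel beaker of washed stir bars out from under the glass funnel without striking the funnel or its stand, and tip it over the blue tray so that all five stir bars end up in the tray. Then set the empty beaker down gently, upright on the round black mat, and let go. Leave the wash bottle, the amber jar and the white dish where they are.

Things in the scene. Friction and masses are not known exactly. Their poses are not given: they have to be found in the camera images.
- beaker: Open round stainless steel beaker, loose: 85 mm tall, 62 mm outside diameter at the foot and 64 mm at the rim, wall 3.5 mm, floor 5 mm thick, about 140 g. Origin: centre of its underside; z points up out of the mouth. It starts upright on the bench under the funnel and holds the five stir bars in its lower half.
- beaker_rim (a point): Centre of the beaker's mouth, 85 mm above its origin along its z.
- bar0: White PTFE stir bar with a green band: slippery rod with round ends, 30 mm long, 16 mm diameter, 13 g. Origin: its centre; x runs along it.
- bar1: White PTFE stir bar with a green band: slippery rod with round ends, 30 mm long, 16 mm diameter, 13 g. Origin: its centre; x runs along it.
- bar2: White PTFE stir bar with a green band: slippery rod with round ends, 30 mm long, 16 mm diameter, 13 g. Origin: its centre; x runs along it.
- bar3: White PTFE stir bar with a green band: slippery rod with round ends, 30 mm long, 16 mm diameter, 13 g. Origin: its centre; x runs along it.
- bar4: White PTFE stir bar with a green band: slippery rod with round ends, 30 mm long, 16 mm diameter, 13 g. Origin: its centre; x runs along it.
- tray: Fixed blue open plastic tray, 220 mm square, 50 mm high, walls and floor 5 mm thick. Origin: centre of its underside. It stands to the left or right of the beaker.
- mat: Fixed round black rubber mat, 120 mm diameter, 5 mm thick. Origin: centre of its underside. It lies on the other side of the beaker from the tray.
- stand: Fixed retort stand holding a glass funnel over the beaker. Origin: on the bench, within 6 mm of the beaker's start; x points level from funnel to rod, so the beaker comes out towards -x. Grey foot 14 mm high at x 100 to 230 mm, y -85 to 85 mm; rod of 12 mm diameter at x = 150 mm, 240 mm tall; arm of 10 mm diameter at height 175 mm from rod to funnel.
- funnel_tip (a point): Lower tip of the funnel's stem, 120 mm above the bench (35 mm above the beaker's rim). Going up: stem 12 mm wide, 18 mm at 45 mm above the tip, red collar 30 mm wide from 45 to 65 mm, glass cone opening to 66 mm wide at 95 to 110 mm. It bars a gripper coming straight down: come in tilted about 45 degrees, from the stand's -x side or from either side (y).
- wash_bottle: Bystander, loose: white plastic bottle with red cap, 60 mm diameter, 150 mm tall. Origin: centre of its underside.
- amber_jar: Bystander, loose: amber glass jar with black lid, 64 mm diameter, 90 mm tall. Origin: centre of its underside.
- dish: Bystander, loose: white ceramic dish, 80 mm diameter, 28 mm tall. Origin: centre of its underside.

How it is judged:
By the outcome, as a careful person would: the job done as asked, in the order asked, and still so for the second after the job is handed in, with the robot touching nothing.
It also fails if it takes over 64 s, if anything falls off the work surface, if the arm or the gripper's body presses on something with over 40 N, if the wrist force passes 120 N, or if a joint passes its speed limit or range.

ROBOT

A 6-joint arm with a two-finger parallel gripper is mounted at the origin on the work surface. World frame = base frame: x ahead of the robot, y to its left, z up, the work surface at z = 0. Lengths are in m, angles in degrees, forces in N, time in s.
With the tool pointing down it reaches from about 0.275 to 0.825 m from the base axis. Payload 5.2 kg.
Tool frame: the origin (TCP) lies between the finger pads; the fingertips stand 17 mm ahead of it and the grasp point (between the pads) lies 2 mm behind it; z points along the fingers, y is the line along which they close (so a half turn about z gives the same grasp; the last joint's range is limited). The gripper opens to 93 mm and grips with 3 to 60 N. Pads are 15 mm wide; open, the fingers measure 128 mm over their backs; the gripper's body (75 mm by 188 mm) begins 65 mm behind the grasp point.
Start: joints at [61.891, 14.817, 87.949, -0, 77.235, -11.62], TCP at [0.156, 0.527, 0.236] pointing down, gripper open.
Joint ranges: [-179.93, 179.93], [-52.35, 119.4], [10.71, 147.94], [-69.91, 249.91], [12.55, 155.21], [-178.61, 178.61]. Speed limits (degrees/s): [147.25, 147.25, 180, 180, 180, 180].

INTERFACE

Orientations are given as a 3x3 rotation matrix whose columns are the frame's x, y, z axes.
In Python, from cell import manip gives the robot as it stands.
- The arm moves only by the tool play_rows, never from a script. Its argument "motion" is a list of rows, each a list of 7 numbers: the shift along the world's x, y, z in cm, then the turn, a rotation vector about the world's x, y, z in degrees, then the opening in per cent of the stroke, from 0 (shut) to 100 (fully open). In form: [[dx, dy, dz, ax, ay, az, grip], ...]. A call has 1 to 10 rows; each row is the pose to reach, as a shift and turn from the pose commanded when the call began; what a row does not reach only later rows make up. A row lasts 1/12 s, in which the tool goes at most 41.7 mm and 7.16 degrees, less where a joint would pass 70% of its speed; a pose out of reach is approached as far as the arm can. A call with a gripper value outside its range is refused whole. The fingers move at their own pace and stop on an object; "newtons" is the grip in N (left out, the last holds). Time passes only in rows, so rows that repeat a pose let the fingers close. It gives the time, the measured TCP pose, the force, the opening and the grip force at its end, in the units of the state.
- manip.get_obs(): the state, without advancing time (a new reading comes with each control period).
- manip.camera(name): name is "side" or "top" or "wrist"; returns a dict with "pixels" (400x640x3 uint8, red, green, blue), "intrinsics" (3x3 intrinsics, pixels), "extrinsics" (4x4, takes a point from camera to world coordinates). Camera axes: x right, y up, looking along -z (the intrinsics and any distortion apply to the point x, -y, -z); pixel columns grow to the right and rows downward; lengths in m; the calibration is good to about 2 mm. A picture is of the moment at which its call begins. There is no depth.
- manip.job_done(): hands the job in; it is judged then, once.
Trained networks look in a picture, given as the dict that the camera call returned (one of the last four; its "shot" number tells which), for a name from the list of things; names that differ only in an ending like _2 or _b are one class to them, and where a whole thing is asked for, a point or a joint stands for the part that bears it (a point fixed in the world has none). Each returns a list of dicts, best first, with "conf" (0 to 1); they miss things now and then, are a little off and sometimes report something else, mostly with a low value. They report only what shows in the picture. A call takes as long as a camera call.
- manip.search_frame(picture, target): "location" ([x, y, z] in m, in world coordinates, good to about 4 mm: the middle of the surface that is visible of it).
- manip.mark_of(picture, target): "location" ([x, y, z] in m, in world coordinates, good to about 4 mm: a listed point, or the origin of a listed thing).
The state is a dict: "time": time; "joint_pos": joint angles; "joint_vel": joint speeds; "tau": joint torques, N m; "ee_pos": TCP position; "tcp_rot": TCP orientation; "contact_force": force on the tool from outside, world axes, zero at the start; "torque": the same for the moment, N m; "gripper_width": finger opening in m; "gripper_force": force on a finger pad.
Only numpy, scipy, OpenCV 4.12 (cv2) and the standard library are available. Lean on these libraries where they do the work, as an engineer would, in place of code of your own. Each camera call takes 0.05 s, during which the arm holds its last target. There are 200 camera calls.

## Working session

There is one attempt and no reset: what is moved stays moved. The work goes in short steps, Python scripts to look and compute and a tool call to move; the robot and the scene stay as the last step left them, time stands still between calls to the robot, and variables do not carry over. Pictures are saved under pics/ and viewed, at most 10 in all, crops included, and the job is handed in when it is done.

Besides the shell and the picture viewer there is one more tool, called after "Call:" as name(argument=value, ...) on one line, values as JSON. play_rows: Moves the arm, as the interface text tells. Its arguments: {"type":"object","properties":{"motion":{"type":"array","items":{"type":"array","items":{"type":"number"}}},"newtons":{"type":"number"}},"required":["motion"]}

```bash
mkdir -p pics
python3 - <<'E'
from cell import manip
import cv2,numpy as np
for c in ["top","side"]:
    p=manip.camera(c); cv2.imwrite(f"pics/{c}0.png",p["pixels"][:,:,::-1])
    for t in ["beaker","beaker_rim","tray","mat","stand","funnel_tip","wash_bottle","amber_jar","dish"]:
        r=manip.mark_of(p,t)
        print(c,t,[(np.round(q["location"],3).tolist(),round(q["conf"],2)) for q in r[:2]])
o=manip.get_obs();print(o["time"],o["ee_pos"],o["tcp_rot"],o["gripper_width"])
E
```

```text
top beaker [([0.618, 0.036, 0.002], 0.61)]
top beaker_rim [([0.615, 0.038, 0.083], 0.71), ([0.619, 0.037, 0.0], 0.23)]
top tray [([0.417, -0.29, -0.002], 0.84)]
top mat [([0.499, 0.312, 0.0], 0.66), ([0.674, 0.272, -0.001], 0.62)]
top stand [([0.63, 0.021, 0.011], 0.46)]
top funnel_tip []
top wash_bottle [([0.685, -0.275, -0.003], 0.94), ([0.5, 0.314, -0.0], 0.69)]
top amber_jar [([0.673, 0.27, -0.001], 0.8)]
top dish [([0.388, -0.032, 0.003], 0.58), ([0.625, 0.052, 0.023], 0.53)]
side beaker [([0.616, 0.036, -0.003], 0.82), ([0.682, -0.276, -0.001], 0.32)]
side beaker_rim [([0.616, 0.04, 0.087], 0.75)]
side tray [([0.424, -0.289, -0.004], 0.66)]
side mat [([0.5, 0.318, -0.003], 0.61)]
side stand []
side funnel_tip []
side wash_bottle []
side amber_jar [([0.676, 0.275, 0.002], 0.92)]
side dish [([0.386, -0.038, 0.003], 0.62)]
1.0 [0.15608989 0.52740326 0.23566961] [[-9.58877927e-01  2.83818819e-01  4.52209831e-06]
 [ 2.83818818e-01  9.58877925e-01  4.82703935e-05]
 [ 9.36390580e-06  4.75688714e-05 -9.99999999e-01]] 0.09318189561890788
```

View pics/top0.png

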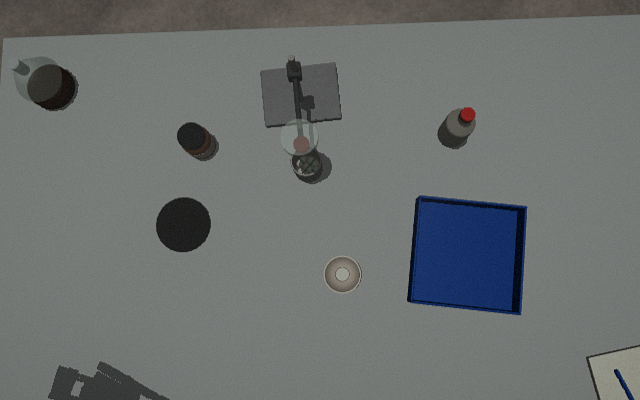

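View pics/side0.png

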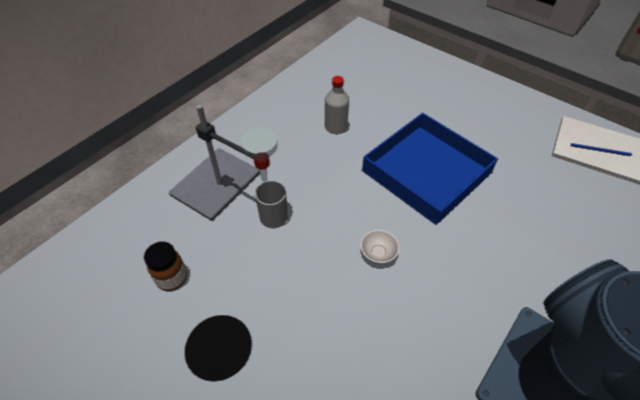

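The top view shows the beaker at about (308,167) under the funnel, with the foot just beyond it at +x, yawed about 5°. The tray is on the right at (467,255), the mat at (183,224) and the dish at (342,274). The side view agrees with this, and both match the networks' positions. I'll come in from -x with the tool 35° below horizontal.

```bash
cat > h.py <<'E'
from cell import manip
import numpy as np
from scipy.spatial.transform import Rotation as Ro
def frame(yaw,down,roll=0):
    # tool z at heading yaw, 'down' deg below horizontal, tool y to the left; rolled about tool z
    c,s=np.cos(np.radians(yaw)),np.sin(np.radians(yaw)); d=np.radians(down)
    z=np.array([np.cos(d)*c,np.cos(d)*s,-np.sin(d)]); y=np.array([-s,c,0])
    return Ro.from_matrix(np.c_[np.cross(y,z),y,z])*Ro.from_euler('z',roll,degrees=True)
def to(p,R):
    o=manip.get_obs(); R0=Ro.from_matrix(o["tcp_rot"])
    print("t",round(o["time"],2),"cm",np.round((np.array(p)-o["ee_pos"])*100,2),"rv",np.round((R*R0.inv()).as_rotvec(degrees=True),2))
E
python3 -c "
from h import *
to([.50,.036,.14],frame(0,35))"
```

```text
t 1.0 cm [ 34.39 -49.14  -9.57] rv [ -7.91 -54.61  15.2 ]
```

Call:
play_rows(motion=[[2, -3, 0, -0.8, -5.5, 1.5, 100], [4.5, -6.5, 0, -1.6, -11, 3, 100], [7, -10, 0, -2.4, -16.5, 4.5, 100], [9.5, -13.5, 0, -3.2, -22, 6, 100], [12, -17, 0, -4, -27.5, 7.5, 100], [14.5, -20.5, 0, -4.8, -33, 9, 100], [17, -24, 0, -5.6, -38.5, 10.5, 100], [19.5, -27.5, 0, -6.4, -44, 12, 100], [22, -31, 0, -7.2, -49.5, 13.6, 100], [24.5, -34.5, 0, -7.9, -54.6, 15.2, 100]])

```text
time: 1.83
ee_pos: [0.3822, 0.2013, 0.2471]
tcp_rot: [[-0.614, 0.001, 0.79], [0.007, 1.0, 0.004], [-0.79, 0.008, -0.614]]
contact_force: [0.9, -0.9, 0.6]
gripper_width: 0.0929
gripper_force: 0.0
```

```bash
python3 -c "
from h import *
to([.50,.037,.14],frame(0,35));print(manip.get_obs()['joint_pos'])"
```

```text
t 1.83 cm [ 11.78 -16.43 -10.71] rv [-0.46 -2.86  0.07]
[ 32.77933304 -14.16068921 136.38929932 -68.86803765  27.06169678
  -1.52580698]
```

Call:
play_rows(motion=[[1, -3, -0.5, 0, 0, 0, 100], [2, -6, -1, 0, 0, 0, 100], [3, -9, -2, 0, 0, 0, 100], [5, -12, -4, 0, 0, 0, 100], [7, -14.5, -6, 0, 0, 0, 100], [8.5, -14.5, -8, 0, 0, 0, 100], [9.9, -14.5, -9.6, 0, 0, 0, 100], [9.9, -14.5, -9.6, 0, 0, 0, 100], [9.9, -14.5, -9.6, 0, 0, 0, 100]])

```text
time: 2.58
ee_pos: [0.3879, 0.1208, 0.1971]
tcp_rot: [[-0.708, -0.015, 0.706], [0.004, 1.0, 0.025], [-0.706, 0.021, -0.708]]
contact_force: [-0.9, 0.1, -0.1]
gripper_width: 0.0929
gripper_force: 0.0
```

Run:
```python
from h import *
import cv2
to([.50,.037,.14],frame(0,35));print(manip.get_obs()['joint_pos'])
for c in ["wrist","side","top"]:
    p=manip.camera(c)
    if c!="top": cv2.imwrite(f"pics/{c}1.png",p["pixels"][:,:,::-1])
    for t in ["beaker","beaker_rim","funnel_tip","stand"]:
        print(c,t,[(np.round(q["location"],3).tolist(),round(q["conf"],2)) for q in manip.mark_of(p,t)[:2]])
```

```text
t 2.58 cm [11.21 -8.38 -5.71] rv [ -1.11 -10.1   -0.96]
[  0.46624401 -20.43911188 142.59378365   5.00151969  12.98439803
 -94.31371888]
wrist beaker [([0.615, 0.038, 0.002], 0.97)]
wrist beaker_rim [([0.62, 0.036, 0.085], 0.8)]
wrist funnel_tip [([0.625, 0.033, 0.118], 0.75)]
wrist stand [([0.675, 0.279, -0.001], 0.71)]
side beaker [([0.616, 0.033, 0.0], 0.89)]
side beaker_rim [([0.616, 0.04, 0.082], 0.64)]
side funnel_tip [([0.626, 0.043, 0.118], 0.84)]
side stand [([0.615, 0.039, -0.001], 0.35)]
top beaker [([0.618, 0.035, 0.001], 0.69)]
top beaker_rim [([0.616, 0.039, 0.084], 0.88)]
top funnel_tip []
top stand []
```

Call:
play_rows(motion=[[0, 0, 0, 0, 0, 0, 100], [0, 0, 0, 0, 0, 0, 100]])

```text
time: 3.5
ee_pos: [0.388, 0.1209, 0.1972]
tcp_rot: [[-0.708, -0.015, 0.706], [0.004, 1.0, 0.025], [-0.706, 0.02, -0.708]]
contact_force: [-0.7, -0.3, -0.1]
gripper_width: 0.093
gripper_force: 0.0
```

Run:
```python
from h import *
to([.50,.037,.14],frame(0,35));print(manip.get_obs()['joint_pos'])
```

```text
t 3.5 cm [11.2  -8.39 -5.72] rv [ -1.08 -10.1   -0.95]
[  0.57953203 -20.39251597 142.55874423   4.52828171  12.95770566
 -93.78413313]
```

View pics/wrist1.png

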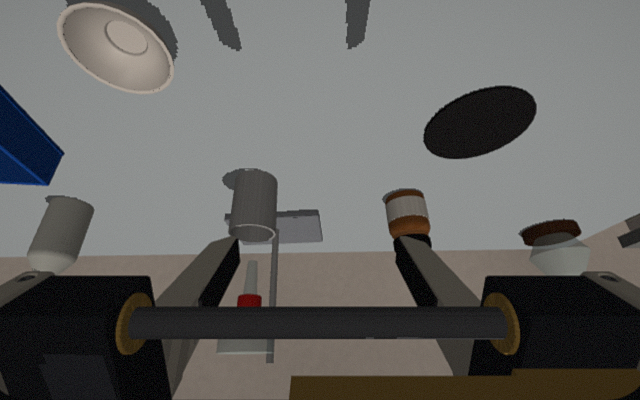

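Call:
play_rows(motion=[[1.5, -1.5, 0, 0, 0, 0, 100], [3.5, -3, -0.5, 0, 0, 0, 100], [5.5, -5, -1.5, 0, 0, 0, 100], [7.5, -7, -2.5, 0, -2, 0, 100], [9, -8.4, -4, -0.5, -4, -0.5, 100], [10.2, -8.4, -5, -1, -7, -1, 100], [11.2, -8.4, -5.7, -1, -10, -1, 100], [11.2, -8.4, -5.7, -1, -10, -1, 100]])

```text
time: 4.17
ee_pos: [0.4513, 0.0646, 0.2131]
tcp_rot: [[-0.62, 0.005, 0.785], [0.008, 1.0, -0.001], [-0.785, 0.006, -0.62]]
contact_force: [0.6, 0.8, -0.3]
gripper_width: 0.0927
gripper_force: 0.0
```

Run:
```python
from h import *
to([.54,.037,.105],frame(0,35));to([.618,.037,.05],frame(0,35));print(manip.get_obs()['joint_pos'])
```

```text
t 4.17 cm [  8.87  -2.76 -10.81] rv [-0.34 -3.3   0.3 ]
t 4.17 cm [ 16.67  -2.76 -16.31] rv [-0.34 -3.3   0.3 ]
[ -15.90964446  -16.53241458  143.46983818   79.00603183   12.62453395
 -178.3055141 ]
```

```bash
cat > kin.py <<'E'
import numpy as np
from scipy.spatial.transform import Rotation as Ro
from scipy.optimize import least_squares
E=lambda a,q: Ro.from_euler(a,q,degrees=True)
lo=np.array([-179.93,-52.35,10.71,-69.91,12.55,-178.61]);hi=np.array([179.93,119.4,147.94,249.91,155.21,178.61])
def fk(q,k):
    a1,h,L2,L3,e,lat,D,w=k
    Rz=E('z',q[0]);R2=Rz*E('y',q[1]);R3=R2*E('y',q[2]);R4=R3*E('z',q[3]);R5=R4*E('y',q[4])
    p=Rz.apply([a1,lat,h])+R2.apply([0,0,L2])+R3.apply([e,0,L3])+R4.apply([w,0,0])+R5.apply([0,0,D])
    return p,R5*E('z',q[5]+90)
data=[([61.891,14.817,87.949,0,77.235,-11.62],[.15609,.5274,.23567]),
([32.7793,-14.1607,136.3893,-68.868,27.0617,-1.5258],[.3822,.2013,.2471]),
([.5795,-20.3925,142.5587,4.5283,12.9577,-93.7841],[.388,.1209,.1972]),
([-15.9096,-16.5324,143.4698,79.006,12.6245,-178.3055],[.4513,.0646,.2131])]
def fit(data):
    f=lambda k: np.concatenate([fk(q,k)[0]-p for q,p in data]+[1e-3*(k-k0)])
    k0=np.array([0,.2,.4,.35,0,.11,.25,0]); return least_squares(f,k0).x
def ik(p,R,k,seeds):
    out=[]
    for s in seeds:
        f=lambda q:(lambda P:np.r_[(P[0]-p)*10,(P[1]*R.inv()).as_rotvec()*2])(fk(q,k))
        r=least_squares(f,np.clip(s,lo+.1,hi-.1),bounds=(lo,hi),x_scale=30)
        out.append((r.cost,r.x))
    return min(out,key=lambda t:t[0])
E
python3 - <<'E'
from kin import *
import numpy as np; np.set_printoptions(suppress=True,precision=4)
k=fit(data);print(k)
for q,p in data:
    P,R=fk(q,k);print(P-np.array(p),R.as_matrix().round(3).tolist())
E
```

```text
[-0.0002  0.2208  0.5349  0.4258  0.0597  0.1108  0.35   -0.0001]
[ 0. -0. -0.] [[-0.959, 0.284, -0.0], [0.284, 0.959, -0.0], [0.0, -0.0, -1.0]]
[0. 0. 0.] [[-0.614, 0.001, 0.79], [0.007, 1.0, 0.004], [-0.79, 0.008, -0.614]]
[-0.  0. -0.] [[-0.708, -0.015, 0.706], [0.004, 1.0, 0.025], [-0.706, 0.02, -0.708]]
[-0. -0. -0.] [[-0.62, 0.005, 0.785], [0.008, 1.0, -0.001], [-0.785, 0.006, -0.62]]
```

```bash
cat > plan.py <<'E'
from kin import *
import sys
np.set_printoptions(suppress=True,precision=1)
k=fit(data)
def frame(yaw,down,roll=0):
    c,s=np.cos(np.radians(yaw)),np.sin(np.radians(yaw)); d=np.radians(down)
    z=np.array([np.cos(d)*c,np.cos(d)*s,-np.sin(d)]); y=np.array([-s,c,0])
    return Ro.from_matrix(np.c_[np.cross(y,z),y,z])*E('z',roll)
def seeds(p):
    a=np.degrees(np.arctan2(p[1],p[0]))
    return [[a+d,0,110,q4,50,q6] for d in(-30,10) for q4 in(0,90,180) for q6 in(-90,0,90)]
B=np.array([.617,.037,.05]);T=np.array([.42,-.29,.19]);M=np.array([.5,.315,.06])
def show(n,p,R):
    c,q=ik(p+R.apply([0,0,.002]),R,k,seeds(p))
    print(n,"ok " if c<1e-6 else "BAD",q, "margin",round(min((q-lo)[1:].min(),(hi-q)[1:].min()),1))
E
python3 - <<'E'
from plan import *
for y in(0,30,60,90,-45):
  for d in(35,45):
    for r in(0,180): show(("grasp",y,d,r),B,frame(y,d,r))
for y in(0,-60,60):
  for r in(0,180): show(("mat",y,40,r),M,frame(y,40,r))
for y in(-40,0,40):
  for d in(0,-15):
    for r in(0,150,180,-150,-30,30): show(("pour",y,d,r),T,frame(y,d,r))
E
```

```text
('grasp', 0, 35, 0) ok  [-13.   31.3 135.7 164.1  42.4  94.3] margin 12.2
('grasp', 0, 35, 180) ok  [-13.   31.3 135.7 164.1  42.4 -85.7] margin 12.2
('grasp', 0, 45, 0) ok  [-11.6  25.  129.4 156.   20.4 104.4] margin 7.9
('grasp', 0, 45, 180) ok  [-11.6  25.  129.4 156.   20.4 -75.6] margin 7.9
('grasp', 30, 35, 0) ok  [-32.6  32.5 128.6 103.2  48.4 112.6] margin 19.3
('grasp', 30, 35, 180) ok  [-32.6  32.5 128.6 103.2  48.4 -67.4] margin 19.3
('grasp', 30, 45, 0) ok  [-27.6  27.  123.9  88.8  36.7 133.4] margin 24.1
('grasp', 30, 45, 180) ok  [-27.6  27.  123.9  88.8  36.7 -46.6] margin 24.1
('grasp', 60, 35, 0) ok  [-36.2  38.1 109.6  64.9  64.  126.2] margin 38.3
('grasp', 60, 35, 180) ok  [-36.2  38.1 109.6  64.9  64.  -53.8] margin 38.3
('grasp', 60, 45, 0) ok  [-31.8  33.5 108.1  57.1  57.3 137.5] margin 39.8
('grasp', 60, 45, 180) ok  [-31.8  33.5 108.1  57.1  57.3 -42.5] margin 39.8
('grasp', 90, 35, 0) ok  [-31.5  46.8  87.   44.5  85.  128.2] margin 50.4
('grasp', 90, 35, 180) ok  [-31.5  46.8  87.   44.5  85.  -51.8] margin 60.9
('grasp', 90, 45, 0) ok  [-28.5  42.   88.
[... 2929 characters left out ...]
rgin 40.9
('pour', 40, 0, -150) ok  [-85.3  45.5 107.1  57.9 105.4 -37.1] margin 40.9
('pour', 40, 0, -30) ok  [-85.3  45.5 107.1  57.9 105.4  82.9] margin 40.9
('pour', 40, 0, 30) ok  [-85.3  45.5 107.1  57.9 105.4 142.9] margin 35.7
('pour', 40, -15, 0) ok  [-84.2  55.6 105.9  61.5 114.7 106.8] margin 40.5
('pour', 40, -15, 150) ok  [ -84.2   55.6  105.9   61.5  114.7 -103.2] margin 40.5
('pour', 40, -15, 180) ok  [-84.2  55.6 105.9  61.5 114.7 -73.2] margin 40.5
('pour', 40, -15, -150) ok  [-84.2  55.6 105.9  61.5 114.7 -43.2] margin 40.5
('pour', 40, -15, -30) ok  [-84.2  55.6 105.9  61.5 114.7  76.8] margin 40.5
('pour', 40, -15, 30) ok  [-84.2  55.6 105.9  61.5 114.7 136.8] margin 40.5
```

```bash
cat >> plan.py <<'E'
def rows(q0,q1,n,a,b):
    "pose rows a..b of n of the joint line q0->q1, relative to pose a; cm and deg"
    P0,R0=fk(q0+(q1-q0)*a/n,k)
    for i in range(a+1,b+1):
        P,R=fk(q0+(q1-q0)*i/n,k)
        print(np.r_[(P-P0)*100,(R*R0.inv()).as_rotvec(degrees=True)].round(1).tolist(),"z",P.round(3))
E
python3 - <<'E'
from plan import *
from cell import manip
q0=np.array(manip.get_obs()["joint_pos"])
R=frame(60,35,180)
P=B-R.apply([0,0,.13])
c,q1=ik(P,R,k,seeds(B)); print(c,q1)
for n in (28,): 
  rows(q0,q1,n,0,10);print();rows(q0,q1,n,10,20);print();rows(q0,q1,n,20,28)
E
```

```text
5.6092709630278235e-31 [-48.2  30.1 108.3  53.7  75.  -49.2]
[1.1, 0.1, -0.1, 4.4, 0.7, -1.7] z [0.5 0.1 0.2]
[2.2, 0.2, -0.2, 8.8, 1.5, -3.5] z [0.5 0.1 0.2]
[3.2, 0.2, -0.4, 13.2, 2.5, -5.4] z [0.5 0.1 0.2]
[4.1, 0.2, -0.6, 17.6, 3.5, -7.3] z [0.5 0.1 0.2]
[5.1, 0.1, -0.8, 22.0, 4.7, -9.3] z [0.5 0.1 0.2]
[6.0, 0.0, -1.0, 26.4, 6.0, -11.4] z [0.5 0.1 0.2]
[6.8, -0.1, -1.3, 30.7, 7.4, -13.5] z [0.5 0.1 0.2]
[7.6, -0.3, -1.6, 35.0, 8.9, -15.7] z [0.5 0.1 0.2]
[8.3, -0.6, -1.9, 39.3, 10.6, -18.0] z [0.5 0.1 0.2]
[9.0, -0.9, -2.2, 43.5, 12.3, -20.3] z [0.5 0.1 0.2]

[0.6, -0.3, -0.3, 4.3, 1.9, -2.2] z [0.5 0.1 0.2]
[1.2, -0.7, -0.7, 8.5, 4.0, -4.4] z [0.6 0.  0.2]
[1.7, -1.1, -1.0, 12.8, 6.2, -6.6] z [0.6 0.  0.2]
[2.2, -1.6, -1.4, 17.0, 8.5, -8.8] z [0.6 0.  0.2]
[2.6, -2.0, -1.8, 21.1, 10.9, -11.1] z [0.6 0.  0.2]
[2.9, -2.6, -2.2, 25.2, 13.4, -13.5] z [0.6 0.  0.2]
[3.2, -3.1, -2.6, 29.3, 16.0, -15.8] z [0.6 0.  0.2]
[3.4, -3.7, -3.0, 33.3, 18.8, -18.2] z [0.6 0.  0.2]
[3.5, -4.3, -3.3, 37.3, 21.6, -20.7] z [0.6 0.  0.2]
[3.6, -5.0, -3.7, 41.1, 24.6, -23.1] z [0.6 0.  0.2]

[0.0, -0.7, -0.4, 4.0, 3.1, -2.2] z [ 0.6 -0.   0.1]
[0.0, -1.4, -0.8, 7.9, 6.3, -4.4] z [ 0.6 -0.   0.1]
[-0.1, -2.1, -1.1, 11.7, 9.7, -6.6] z [ 0.6 -0.   0.1]
[-0.2, -2.9, -1.5, 15.6, 13.1, -8.8] z [ 0.6 -0.   0.1]
[-0.4, -3.7, -1.9, 19.3, 16.6, -11.0] z [ 0.6 -0.   0.1]
[-0.7, -4.5, -2.2, 23.1, 20.3, -13.1] z [ 0.6 -0.   0.1]
[-1.0, -5.3, -2.6, 26.7, 24.0, -15.2] z [ 0.6 -0.   0.1]
[-1.4, -6.1, -2.9, 30.3, 27.9, -17.3] z [ 0.6 -0.1  0.1]
```

Run:
```python
from plan import *
from cell import manip
q0=np.array(manip.get_obs()["joint_pos"])
R=frame(60,35,180)
c,q1=ik(np.array([.48,-.14,.22]),R,k,seeds(B)); print(c,q1)
np.set_printoptions(precision=3)
for a in(0,10,20):rows(q0,q1,28,a,min(a+10,28))
```

```text
1.1678839182764198e-30 [-61.5  21.1 104.9  44.3  90.5 -46.4]
[1.2, 0.0, 0.2, 4.5, 0.4, -1.6] z [0.463 0.065 0.215]
[2.4, 0.0, 0.4, 8.9, 0.9, -3.3] z [0.475 0.065 0.217]
[3.4, -0.1, 0.5, 13.4, 1.6, -5.0] z [0.486 0.064 0.219]
[4.5, -0.3, 0.7, 17.8, 2.5, -6.8] z [0.496 0.062 0.22 ]
[5.4, -0.5, 0.8, 22.2, 3.5, -8.6] z [0.505 0.059 0.221]
[6.3, -0.8, 0.8, 26.6, 4.6, -10.5] z [0.514 0.056 0.221]
[7.0, -1.2, 0.9, 30.9, 5.9, -12.5] z [0.522 0.052 0.222]
[7.7, -1.7, 0.9, 35.3, 7.3, -14.5] z [0.529 0.048 0.222]
[8.3, -2.2, 0.9, 39.6, 8.9, -16.6] z [0.535 0.043 0.222]
[8.9, -2.8, 0.9, 43.8, 10.6, -18.8] z [0.54  0.037 0.222]
[0.4, -0.6, -0.0, 4.3, 1.9, -2.0] z [0.544 0.031 0.221]
[0.8, -1.3, -0.1, 8.6, 4.0, -4.0] z [0.548 0.024 0.221]
[1.1, -2.1, -0.1, 12.9, 6.2, -6.0] z [0.551 0.016 0.22 ]
[1.2, -2.9, -0.2, 17.1, 8.6, -8.1] z [0.552 0.008 0.22 ]
[1.3, -3.7, -0.2, 21.3, 11.0, -10.3] z [0.553 0.    0.219]
[1.3, -4.6, -0.3, 25.4, 13.7, -12.5] z [ 0.553 -0.009  0.219]
[1.2, -5.5, -0.4, 29.5, 16.4, -14.7] z [ 0.552 -0.018  0.218]
[1.0, -6.5, -0.4, 33.5, 19.3, -17.0] z [ 0.55  -0.028  0.218]
[0.7, -7.5, -0.5, 37.5, 22.3, -19.4] z [ 0.547 -0.038  0.217]
[0.3, -8.5, -0.5, 41.4, 25.4, -21.8] z [ 0.543 -0.048  0.217]
[-0.5, -1.1, -0.0, 4.0, 3.3, -2.2] z [ 0.538 -0.059  0.216]
[-1.1, -2.2, -0.0, 7.9, 6.7, -4.4] z [ 0.532 -0.07   0.216]
[-1.7, -3.3, -0.0, 11.8, 10.3, -6.5] z [ 0.526 -0.081  0.216]
[-2.5, -4.4, -0.0, 15.7, 13.9, -8.7] z [ 0.518 -0.093  0.217]
[-3.3, -5.6, 0.0, 19.5, 17.7, -10.9] z [ 0.51  -0.104  0.217]
[-4.2, -6.8, 0.1, 23.2, 21.6, -13.1] z [ 0.501 -0.116  0.218]
[-5.2, -8.0, 0.2, 27.0, 25.6, -15.3] z [ 0.491 -0.128  0.219]
[-6.3, -9.2, 0.3, 30.6, 29.7, -17.5] z [ 0.48 -0.14  0.22]
```

Run:
```python
from plan import *
from cell import manip
q0=np.array(manip.get_obs()["joint_pos"])
R=frame(60,35,180)
c,q1=ik(np.array([.48,-.14,.22]),R,k,seeds(B))
P0,_=fk(q0,k); P1=np.array([.46,-.14,.25]); q=q0
for i in range(1,29):
    _,Rr=fk(q0+(q1-q0)*i/28,k)
    s=min(1,i/20)
    P=P0+(P1-P0)*s
    qn=q; c,qn=ik(P,Rr,k,[q])
    print(i,round(c,6),qn,"dq",np.abs(qn-q).max().round(1)); q=qn
```

```text
1 0.0 [ -22.7  -17.9  143.5   74.    19.7 -172.9] dq 7.1
2 0.0 [ -29.2  -18.7  143.3   70.8   26.6 -169.1] dq 6.9
3 0.0 [ -35.1  -19.1  142.8   68.4   33.  -165.8] dq 6.4
4 0.0 [ -40.4  -18.9  142.2   66.4   38.8 -162.6] dq 5.8
5 0.0 [ -44.9  -18.4  141.3   64.6   43.9 -159.4] dq 5.1
6 0.0 [ -48.8  -17.4  140.2   63.    48.3 -156. ] dq 4.4
7 0.0 [ -51.9  -16.1  139.    61.5   52.1 -152.4] dq 3.8
8 0.0 [ -54.5  -14.6  137.6   60.    55.4 -148.6] dq 3.8
9 0.0 [ -56.7  -13.   136.    58.6   58.4 -144.5] dq 4.1
10 0.0 [ -58.4  -11.3  134.4   57.3   61.  -140.3] dq 4.3
11 0.0 [ -59.8   -9.5  132.6   56.    63.5 -135.8] dq 4.5
12 0.0 [ -61.    -7.6  130.8   54.7   65.8 -131.1] dq 4.7
13 0.0 [ -62.    -5.8  128.8   53.4   67.9 -126.3] dq 4.8
14 0.0 [ -62.8   -3.9  126.8   52.2   70.1 -121.3] dq 5.0
15 0.0 [ -63.4   -2.   124.7   51.1   72.1 -116.2] dq 5.1
16 0.0 [ -64.    -0.1  122.6   49.9   74.2 -111. ] dq 5.2
17 0.0 [ -64.5    1.8  120.4   48.9   76.2 -105.7] dq 5.3
18 0.0 [ -64.9    3.7  118.2   47.9   78.3 -100.3] dq 5.4
19 0.0 [-65.2   5.6 116.   46.9  80.3 -94.9] dq 5.4
20 0.0 [-65.5   7.5 113.7  46.1  82.4 -89.4] dq 5.5
21 0.0 [-65.2   8.7 112.5  45.5  83.8 -83.9] dq 5.5
22 0.0 [-65.    9.9 111.3  45.   85.3 -78.3] dq 5.5
23 0.0 [-64.7  11.2 110.2  44.6  86.8 -72.8] dq 5.5
24 0.0 [-64.4  12.5 109.1  44.2  88.2 -67.3] dq 5.5
25 0.0 [-64.2  13.7 108.   43.9  89.7 -61.8] dq 5.5
26 0.0 [-64.   15.  107.   43.6  91.2 -56.3] dq 5.5
27 0.0 [-63.8  16.3 105.9  43.4  92.7 -50.8] dq 5.5
28 0.0 [-63.6  17.7 105.   43.2  94.2 -45.3] dq 5.5
```

Call:
play_rows(motion=[[0, -1, 0.2, 4.5, 0.4, -1.6, 100], [0, -2, 0.4, 8.9, 0.9, -3.3, 100], [0.1, -3, 0.6, 13.4, 1.6, -5, 100], [0.2, -4.1, 0.7, 17.8, 2.5, -6.8, 100], [0.2, -5.1, 0.9, 22.2, 3.5, -8.6, 100], [0.2, -6.1, 1.1, 26.6, 4.6, -10.5, 100], [0.3, -7.2, 1.3, 30.9, 5.9, -12.5, 100], [0.3, -8.2, 1.5, 35.3, 7.3, -14.5, 100], [0.4, -9.2, 1.7, 39.6, 8.9, -16.6, 100], [0.4, -10.2, 1.8, 43.8, 10.6, -18.8, 100]])

```text
time: 5.0
ee_pos: [0.4558, -0.0384, 0.2324]
tcp_rot: [[-0.609, 0.364, 0.705], [0.699, 0.666, 0.26], [-0.375, 0.651, -0.66]]
contact_force: [0.3, 0.1, 0.0]
gripper_width: 0.0929
gripper_force: 0.0
```

Call:
play_rows(motion=[[0, -1, 0.2, 4.3, 1.9, -2, 100], [0, -2, 0.4, 8.6, 4, -4, 100], [0.1, -3, 0.6, 12.9, 6.2, -6, 100], [0.2, -4.1, 0.7, 17.1, 8.6, -8.1, 100], [0.2, -5.1, 0.9, 21.3, 11, -10.3, 100], [0.2, -6.1, 1.1, 25.4, 13.7, -12.5, 100], [0.3, -7.2, 1.3, 29.5, 16.4, -14.7, 100], [0.3, -8.2, 1.5, 33.5, 19.3, -17, 100], [0.4, -9.2, 1.7, 37.5, 22.3, -19.4, 100], [0.4, -10.2, 1.8, 41.4, 25.4, -21.8, 100]])

```text
time: 5.83
ee_pos: [0.46, -0.1401, 0.2502]
tcp_rot: [[-0.274, 0.79, 0.548], [0.854, -0.062, 0.517], [0.442, 0.61, -0.658]]
contact_force: [-0.1, 0.0, 0.5]
gripper_width: 0.0929
gripper_force: 0.0
```

Call:
play_rows(motion=[[0, 0, 0, 4, 3.3, -2.2, 100], [0, 0, 0, 7.9, 6.7, -4.4, 100], [0, 0, 0, 11.8, 10.3, -6.5, 100], [0, 0, 0, 15.7, 13.9, -8.7, 100], [0, 0, 0, 19.5, 17.7, -10.9, 100], [0, 0, 0, 23.2, 21.6, -13.1, 100], [0, 0, 0, 27, 25.6, -15.3, 100], [0, 0, 0, 30.6, 29.7, -17.5, 100], [0, 0, 0, 30.6, 29.7, -17.5, 100]])

```text
time: 6.58
ee_pos: [0.4602, -0.14, 0.2494]
tcp_rot: [[0.289, 0.866, 0.409], [0.495, -0.501, 0.71], [0.819, -0.003, -0.574]]
contact_force: [0.5, 0.1, 0.2]
gripper_width: 0.0926
gripper_force: 0.0
```

Run:
```python
from h import *
import cv2
R=frame(60,35,180); z=R.apply([0,0,1]); B=np.array([.617,.037,.05])
for s in(.13,.1,.05,-.002): to(B-s*z,R)
print(manip.get_obs()['joint_pos'].round(1))
p=manip.camera("wrist");cv2.imwrite("pics/w2.png",p["pixels"][:,:,::-1])
for t in ["beaker","beaker_rim","funnel_tip"]:
    print(t,[(np.round(q["location"],3).tolist(),round(q["conf"],2)) for q in manip.mark_of(p,t)[:2]])
```

```text
t 6.58 cm [ 10.36   8.48 -12.48] rv [-0.07 -0.14  0.05]
t 6.58 cm [ 11.59  10.61 -14.2 ] rv [-0.07 -0.14  0.05]
t 6.58 cm [ 13.63  14.15 -17.07] rv [-0.07 -0.14  0.05]
t 6.58 cm [ 15.76  17.84 -20.05] rv [-0.07 -0.14  0.05]
[-63.5  17.8 104.9  43.2  94.1 -45.1]
beaker [([0.615, 0.038, 0.001], 0.89)]
beaker_rim [([0.62, 0.04, 0.08], 0.84), ([0.498, 0.315, -0.0], 0.21)]
funnel_tip [([0.625, 0.034, 0.121], 0.97)]
```

Call:
play_rows(motion=[[2, 1.6, -2.4, 0, 0, 0, 100], [4, 3.2, -4.8, 0, 0, 0, 100], [6, 4.8, -7.2, 0, 0, 0, 100], [8, 6.4, -9.6, 0, 0, 0, 100], [10.4, 8.5, -12.5, 0, 0, 0, 100], [11.6, 10.6, -14.2, 0, 0, 0, 100], [12.6, 12.4, -15.6, 0, 0, 0, 100], [13.6, 14.2, -17.1, 0, 0, 0, 100], [13.6, 14.2, -17.1, 0, 0, 0, 100]])

```text
time: 7.53
ee_pos: [0.5948, 0.0068, 0.0773]
tcp_rot: [[0.285, 0.869, 0.405], [0.498, -0.495, 0.712], [0.819, -0.001, -0.574]]
contact_force: [0.1, 0.8, 0.6]
gripper_width: 0.0932
gripper_force: 0.0
```

Run:
```python
from h import *
import cv2
R=frame(60,35,180); z=R.apply([0,0,1]); B=np.array([.617,.038,.05])
to(B+.002*z,R)
p=manip.camera("wrist");cv2.imwrite("pics/w2.png",p["pixels"][:,:,::-1])
for t in ["beaker","beaker_rim","funnel_tip"]:
    print(t,[(np.round(q["location"],3).tolist(),round(q["conf"],2)) for q in manip.mark_of(p,t)[:2]])
```

```text
t 7.53 cm [ 2.3   3.26 -2.84] rv [-0.01 -0.08 -0.3 ]
beaker []
beaker_rim [([0.62, 0.038, 0.084], 0.82)]
funnel_tip [([0.625, 0.035, 0.121], 0.94)]
```

View pics/w2.png

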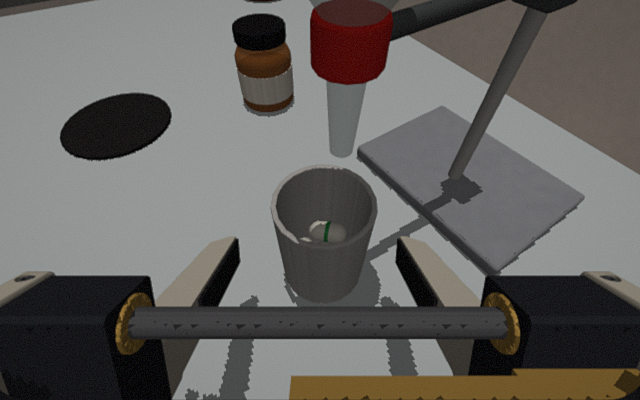

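The beaker mouth at (323,215) sits midway between the fingers, at columns 238 and 398, with the funnel tip clear above at (340,155). I'll slide in and close.

Call:
play_rows(motion=[[0.8, 1.1, -1, 0, 0, 0, 100], [1.6, 2.2, -1.9, 0, 0, 0, 100], [2.2, 3.1, -2.7, 0, 0, 0, 100], [2.3, 3.3, -2.8, 0, 0, 0, 100], [2.3, 3.3, -2.8, 0, 0, 0, 50], [2.3, 3.3, -2.8, 0, 0, 0, 40], [2.3, 3.3, -2.8, 0, 0, 0, 40], [2.3, 3.3, -2.8, 0, 0, 0, 40], [2.3, 3.3, -2.8, 0, 0, 0, 40], [2.3, 3.3, -2.8, 0, 0, 0, 40]], newtons=30)

```text
time: 8.57
ee_pos: [0.6187, 0.0357, 0.0516]
tcp_rot: [[0.285, 0.867, 0.41], [0.498, -0.499, 0.709], [0.819, 0.002, -0.574]]
contact_force: [-3.3, -0.4, 2.4]
gripper_width: 0.0622
gripper_force: 30.0
```

Call:
play_rows(motion=[[0, 0, 0.4, 0, 0, 0, 40], [-0.5, 0, 0.9, 0, 0, 0, 40], [-2, -0.2, 1, 0, 0, 0, 40], [-4, -0.4, 1, 0, 0, 0, 40], [-6, -0.6, 1, 0, 0, 0, 40], [-8, -0.8, 1.2, 0, 0, 0, 40], [-10, -1, 3, 0, 0, 0, 40], [-11.5, -1.2, 5, 0, 0, 0, 40], [-12.5, -1.5, 7, 0, 0, 0, 40], [-13, -2, 9, 0, 0, 0, 40]])

```text
time: 9.4
ee_pos: [0.487, 0.0165, 0.1419]
tcp_rot: [[0.287, 0.866, 0.408], [0.498, -0.499, 0.709], [0.819, -0.001, -0.574]]
contact_force: [0.2, -0.1, -1.6]
gripper_width: 0.0623
gripper_force: 30.0
```

Run:
```python
from plan import *
from cell import manip
import cv2
np.set_printoptions(precision=3)
p=manip.camera("side");cv2.imwrite("pics/s2.png",p["pixels"][:,:,::-1])
print([(np.round(q["location"],3).tolist(),round(q["conf"],2)) for q in manip.mark_of(p,"beaker_rim")])
o=manip.get_obs();q0=np.array(o["joint_pos"]);print(o["gripper_width"],o["gripper_force"])
R0=frame(60,35,180);b=R0.inv().apply([0,0,1])
P0,Ra=fk(q0,k);print("now",P0)
for d in(0,-15):
  for r in(120,150):
    for y in(40,60):
      R=frame(y,d,180+r); v=R.apply(b); rim=R.apply([0,0,-.002])+v*.035
      lip=rim+.032*(np.array([0,0,-1])+v*v[2])/np.hypot(v[0],v[1])
      print(y,d,r,"b",v,"lip-tcp",lip)
```

```text
[([0.489, 0.02, 0.18], 0.69), ([0.674, 0.274, -0.0], 0.5)]
0.0624382044740903 30.00834183068946
now [0.489 0.014 0.143]
40 0 120 b [ 0.017 -0.912 -0.41 ] lip-tcp [-0.001 -0.02  -0.044]
60 0 120 b [ 0.328 -0.851 -0.41 ] lip-tcp [ 0.006 -0.019 -0.044]
40 0 150 b [-0.176 -0.682 -0.709] lip-tcp [-0.002 -0.003 -0.047]
60 0 150 b [ 0.068 -0.702 -0.709] lip-tcp [-0.001 -0.004 -0.047]
40 -15 120 b [ 0.113 -0.831 -0.544] lip-tcp [ 0.    -0.013 -0.046]
60 -15 120 b [ 0.39  -0.743 -0.544] lip-tcp [ 0.005 -0.012 -0.046]
40 -15 150 b [-0.02  -0.552 -0.834] lip-tcp [-0.001  0.006 -0.047]
60 -15 150 b [ 0.169 -0.526 -0.834] lip-tcp [-0.003  0.005 -0.047]
```

View pics/s2.png

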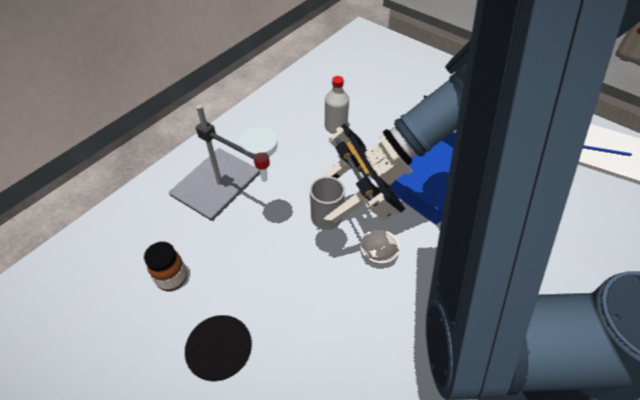

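The side view shows the beaker in the gripper at (327,200), clear of the funnel at (263,165), and the stand hasn't moved. Next I'll carry it to the tray.

```bash
cat >> plan.py <<'E'
from scipy.spatial.transform import Slerp
def line(q0,P1,R1,n,a0=0):
    "straight pose line from joints q0; prints rows (each block of 10 from its own start), checks joints"
    P0,R0=fk(q0,k); S=Slerp([0,1],Ro.concatenate([R0,R1])); q=q0; m=0;bad=0
    for i in range(1,n+1):
        j=(i-1)//10*10/n; Pj,Rj=P0+(P1-P0)*j,S(j); s=i/n
        P,R=P0+(P1-P0)*s,S(s); c,qn=ik(P,R,k,[q]); m=max(m,np.abs(qn-q).max()); bad=max(bad,c); q=qn
        print(i,np.r_[(P-Pj)*100,(R*Rj.inv()).as_rotvec(degrees=True)].round(1).tolist())
    print("end",q.round(1),"max dq",m.round(1),"cost",bad); return q
E
python3 - <<'E'
from plan import *
from cell import manip
q0=np.array(manip.get_obs()["joint_pos"])
P=np.array([.42,-.26,.21])
q=line(q0,P,frame(40,0,180),12)
P[2]=.185
q=line(q,P,frame(40,0,240),10)
q=line(q,P,frame(40,0,330),16)
E
```

```text
1 [-0.6, -2.3, 0.6, 2.3, -1.9, -1.6]
2 [-1.2, -4.6, 1.1, 4.5, -3.7, -3.2]
3 [-1.7, -6.9, 1.7, 6.8, -5.6, -4.8]
4 [-2.3, -9.1, 2.2, 9.1, -7.5, -6.4]
5 [-2.9, -11.4, 2.8, 11.4, -9.3, -8.0]
6 [-3.5, -13.7, 3.3, 13.6, -11.2, -9.6]
7 [-4.0, -16.0, 3.9, 15.9, -13.1, -11.2]
8 [-4.6, -18.3, 4.5, 18.2, -14.9, -12.8]
9 [-5.2, -20.6, 5.0, 20.5, -16.8, -14.4]
10 [-5.8, -22.9, 5.6, 22.7, -18.7, -16.0]
11 [-0.6, -2.3, 0.6, 2.3, -1.9, -1.6]
12 [-1.2, -4.6, 1.1, 4.5, -3.7, -3.2]
end [-85.2  42.1 111.3  57.8 105.  -67.7] max dq 4.5 cost 1.910760318425059e-18
1 [0.0, -0.0, -0.2, 4.6, 3.9, 0.0]
2 [0.0, -0.0, -0.5, 9.2, 7.7, 0.0]
3 [0.0, -0.0, -0.7, 13.8, 11.6, 0.0]
4 [0.0, -0.0, -1.0, 18.4, 15.4, 0.0]
5 [0.0, -0.0, -1.2, 23.0, 19.3, 0.0]
6 [0.0, -0.0, -1.5, 27.6, 23.1, 0.0]
7 [0.0, -0.0, -1.7, 32.2, 27.0, 0.0]
8 [0.0, -0.0, -2.0, 36.8, 30.9, 0.0]
9 [0.0, -0.0, -2.2, 41.4, 34.7, 0.0]
10 [0.0, -0.0, -2.5, 46.0, 38.6, 0.0]
end [-85.2  45.1 111.1  57.2 103.5 -10.1] max dq 5.8 cost 7.166119401986501e-22
1 [0.0, -0.0, 0.0, 4.3, 3.6, -0.0]
2 [0.0, -0.0, 0.0, 8.6, 7.2, -0.0]
3 [0.0, -0.0, 0.0, 12.9, 10.8, -0.0]
4 [0.0, -0.0, 0.0, 17.2, 14.5, -0.0]
5 [0.0, -0.0, 0.0, 21.5, 18.1, -0.0]
6 [0.0, -0.0, 0.0, 25.9, 21.7, -0.0]
7 [0.0, -0.0, 0.0, 30.2, 25.3, -0.0]
8 [0.0, -0.0, 0.0, 34.5, 28.9, -0.0]
9 [0.0, -0.0, 0.0, 38.8, 32.5, -0.0]
10 [0.0, -0.0, 0.0, 43.1, 36.2, -0.0]
11 [0.0, -0.0, 0.0, 4.3, 3.6, -0.0]
12 [0.0, -0.0, 0.0, 8.6, 7.2, -0.0]
13 [0.0, -0.0, 0.0, 12.9, 10.8, -0.0]
14 [0.0, -0.0, 0.0, 17.2, 14.5, -0.0]
15 [0.0, -0.0, 0.0, 21.5, 18.1, -0.0]
16 [0.0, -0.0, 0.0, 25.9, 21.7, -0.0]
end [-85.2  45.1 111.1  57.2 103.5  79.9] max dq 5.6 cost 5.713727597423485e-19
```

Call:
play_rows(motion=[[-0.6, -2.3, 0.6, 2.3, -1.9, -1.6, 40], [-1.2, -4.6, 1.1, 4.5, -3.7, -3.2, 40], [-1.7, -6.9, 1.7, 6.8, -5.6, -4.8, 40], [-2.3, -9.1, 2.2, 9.1, -7.5, -6.4, 40], [-2.9, -11.4, 2.8, 11.4, -9.3, -8, 40], [-3.5, -13.7, 3.3, 13.6, -11.2, -9.6, 40], [-4, -16, 3.9, 15.9, -13.1, -11.2, 40], [-4.6, -18.3, 4.5, 18.2, -14.9, -12.8, 40], [-5.2, -20.6, 5, 20.5, -16.8, -14.4, 40], [-5.8, -22.9, 5.6, 22.7, -18.7, -16, 40]])

```text
time: 10.33
ee_pos: [0.4307, -0.2146, 0.1963]
tcp_rot: [[0.063, 0.686, 0.725], [0.077, -0.727, 0.682], [0.995, 0.013, -0.098]]
contact_force: [0.1, 0.8, -1.3]
gripper_width: 0.0622
gripper_force: 30.0
```

Call:
play_rows(motion=[[-0.6, -2.3, 0.6, 2.3, -1.9, -1.6, 40], [-1.2, -4.6, 1.1, 4.5, -3.7, -3.2, 40], [-1.2, -4.6, 1.1, 4.5, -3.7, -3.2, 40]])

```text
time: 10.58
ee_pos: [0.4184, -0.2633, 0.2064]
tcp_rot: [[0.0, 0.641, 0.767], [-0.002, -0.767, 0.641], [1.0, -0.002, 0.001]]
contact_force: [-0.4, -1.2, -2.4]
gripper_width: 0.0621
gripper_force: 30.0
```

Call:
play_rows(motion=[[0, 0, -0.2, 4.6, 3.9, 0, 40], [0, 0, -0.5, 9.2, 7.7, 0, 40], [0, 0, -0.7, 13.8, 11.6, 0, 40], [0, 0, -1, 18.4, 15.4, 0, 40], [0, 0, -1.2, 23, 19.3, 0, 40], [0, 0, -1.5, 27.6, 23.1, 0, 40], [0, 0, -1.7, 32.2, 27, 0, 40], [0, 0, -2, 36.8, 30.9, 0, 40], [0, 0, -2.2, 41.4, 34.7, 0, 40], [0, 0, -2.5, 46, 38.6, 0, 40]])

```text
time: 11.42
ee_pos: [0.4194, -0.2585, 0.1823]
tcp_rot: [[0.56, 0.319, 0.765], [-0.666, -0.375, 0.645], [0.493, -0.87, 0.003]]
contact_force: [0.7, 0.5, -2.2]
gripper_width: 0.0625
gripper_force: 30.0
```

Call:
play_rows(motion=[[0, 0, 0, 3.5, 2.9, 0, 40], [0, 0, 0, 7, 5.9, 0, 40], [0, 0, 0, 10.5, 8.8, 0, 40], [0, 0, 0, 14, 11.8, 0, 40], [0, 0, 0, 17.5, 14.7, 0, 40], [0, 0, 0, 21, 17.6, 0, 40], [0, 0, 0, 24.5, 20.5, 0, 40], [0, 0, 0, 28, 23.5, 0, 40], [0, 0, 0, 31.5, 26.4, 0, 40], [0, 0, 0, 34.5, 29, 0, 40]])

```text
time: 12.25
ee_pos: [0.4194, -0.2585, 0.1823]
tcp_rot: [[0.619, -0.17, 0.767], [-0.738, 0.206, 0.642], [-0.267, -0.964, 0.002]]
contact_force: [-0.4, 0.3, -1.1]
gripper_width: 0.0624
gripper_force: 30.0
```

Call:
play_rows(motion=[[0, 0, 0, 3.8, 3.2, 0, 40], [0, 0, 0, 7.7, 6.4, 0, 40], [0, 0, 0, 11.5, 9.6, 0, 40], [0, 0, 0, 15.3, 12.9, 0, 40], [0, 0, 0, 19.2, 16.1, 0, 40], [0, 0, 0, 23, 19.3, 0, 40], [0, 0, 0, 26.8, 22.5, 0, 40], [0, 0, 0, 30.6, 25.7, 0, 40], [0, 0, 0, 34.5, 29, 0, 40], [0, 0, 0, 34.5, 29, 0, 40]])

```text
time: 13.08
ee_pos: [0.4193, -0.2585, 0.1826]
tcp_rot: [[0.315, -0.558, 0.768], [-0.378, 0.668, 0.641], [-0.871, -0.492, 0.0]]
contact_force: [0.4, 0.3, -1.4]
gripper_width: 0.062
gripper_force: 30.0
```

Run:
```python
from h import *
import cv2
o=manip.get_obs();print(o["time"],o["ee_pos"],o["gripper_width"],o["contact_force"])
a=manip.camera("top")["pixels"];b=manip.camera("side")["pixels"]
cv2.imwrite("pics/p3.png",np.vstack([a[150:350,300:640],b[50:300,300:640]])[:,:,::-1])
```

```text
13.0833 [ 0.41930318 -0.25848957  0.18260743] 0.06196404698926289 [ 0.40746877  0.28111131 -1.40690491]
```

View pics/p3.png

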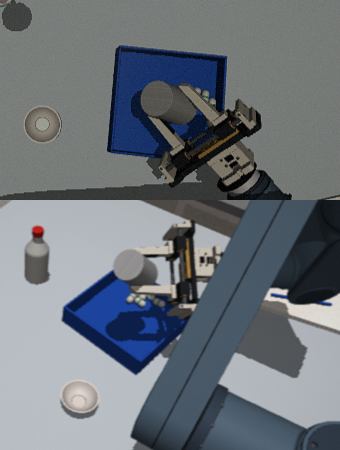

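The beaker is inverted over the tray at (168,103) in the top crop. White bars lie in the tray beside it, and the measured weight of about 1.4 N matches the empty beaker. I'll count the bars once the arm is clear.

Run:
```python
from plan import *
from cell import manip
q0=np.array(manip.get_obs()["joint_pos"])
q=line(q0,np.array([.42,-.26,.21]),frame(40,0,255),11)
q=line(q,np.array([.42,-.26,.23]),frame(40,0,180),11)
q=line(q,np.array([.40,-.02,.23]),frame(60,35,180),10)
q=line(q,np.array([.50,.315,.14]),frame(60,35,180),12)
```

```text
1 [0.0, -0.0, 0.2, -5.2, -4.4, 0.0]
2 [0.0, -0.0, 0.5, -10.5, -8.8, 0.0]
3 [0.0, -0.0, 0.7, -15.7, -13.2, 0.0]
4 [0.0, -0.0, 1.0, -21.0, -17.5, 0.0]
5 [0.0, -0.0, 1.2, -26.2, -21.9, 0.1]
6 [0.0, -0.0, 1.5, -31.5, -26.3, 0.1]
7 [0.0, -0.0, 1.7, -36.7, -30.7, 0.1]
8 [0.1, -0.1, 2.0, -41.9, -35.1, 0.1]
9 [0.1, -0.1, 2.2, -47.2, -39.5, 0.1]
10 [0.1, -0.1, 2.5, -52.4, -43.8, 0.1]
11 [0.0, -0.0, 0.2, -5.2, -4.4, 0.0]
end [-85.2  42.1 111.3  57.8 105.    7.3] max dq 6.6 cost 2.259608053963138e-20
1 [0.0, -0.0, 0.2, -5.2, -4.4, 0.0]
2 [0.0, -0.0, 0.4, -10.4, -8.8, 0.0]
3 [0.0, -0.0, 0.5, -15.7, -13.1, 0.0]
4 [0.0, -0.0, 0.7, -20.9, -17.5, 0.0]
5 [0.0, -0.0, 0.9, -26.1, -21.9, 0.0]
6 [0.0, -0.0, 1.1, -31.3, -26.3, 0.0]
7 [0.0, -0.0, 1.3, -36.6, -30.7, 0.0]
8 [0.0, -0.0, 1.5, -41.8, -35.1, 0.0]
9 [0.0, -0.0, 1.6, -47.0, -39.4, 0.0]
10 [0.0, -0.0, 1.8, -52.2, -43.8, 0.0]
11 [0.0, -0.0, 0.2, -5.2, -4.4, 0.0]
end [-85.2  39.8 111.3  58.3 106.2 -65.7] max dq 6.6 cost 1.1616905443867747e-18
1 [-0.2, 2.4, 0.0, -2.7, 2.3, 1.9]
2 [-0.4, 4.8, 0.0, -5.4, 4.5, 3.9]
3 [-0.6, 7.2, 0.0, -8.1, 6.8, 5.8]
4 [-
[... 173 characters left out ...]
, 18.1, 15.5]
9 [-1.8, 21.6, 0.0, -24.3, 20.3, 17.4]
10 [-2.0, 24.0, 0.0, -26.9, 22.6, 19.4]
end [-63.6   7.3 122.9  43.   88.6 -50.5] max dq 3.9 cost 2.041252871592875e-19
1 [0.8, 2.8, -0.8, 0.0, -0.0, 0.0]
2 [1.7, 5.6, -1.5, 0.0, -0.0, 0.0]
3 [2.5, 8.4, -2.2, -0.0, -0.0, -0.0]
4 [3.3, 11.2, -3.0, -0.0, -0.0, -0.0]
5 [4.2, 14.0, -3.8, -0.0, -0.0, -0.0]
6 [5.0, 16.7, -4.5, -0.0, -0.0, -0.0]
7 [5.8, 19.5, -5.2, -0.0, -0.0, -0.0]
8 [6.7, 22.3, -6.0, -0.0, -0.0, -0.0]
9 [7.5, 25.1, -6.8, -0.0, -0.0, -0.0]
10 [8.3, 27.9, -7.5, -0.0, -0.0, -0.0]
11 [0.8, 2.8, -0.8, 0.0, -0.0, -0.0]
12 [1.7, 5.6, -1.5, 0.0, -0.0, -0.0]
end [ -7.2  17.8 129.1  86.5  49.2 -48.3] max dq 5.3 cost 3.417714295520372e-26
```

Call:
play_rows(motion=[[0, 0, 0.2, -5.2, -4.4, 0, 40], [0, 0, 0.5, -10.5, -8.8, 0, 40], [0, 0, 0.7, -15.7, -13.2, 0, 40], [0, 0, 1, -21, -17.5, 0, 40], [0, 0, 1.2, -26.2, -22, 0, 40], [0, 0, 1.5, -31.5, -26.4, 0, 40], [0, 0, 1.7, -36.7, -30.8, 0, 40], [0, 0, 2, -42, -35.2, 0, 40], [0, 0, 2.3, -47.2, -39.6, 0, 40], [0, 0, 2.6, -52.4, -44, 0, 40]])

```text
time: 14.02
ee_pos: [0.4191, -0.2589, 0.2091]
tcp_rot: [[0.635, 0.098, 0.766], [-0.758, -0.112, 0.643], [0.149, -0.989, 0.003]]
contact_force: [-0.0, -0.4, -0.9]
gripper_width: 0.0621
gripper_force: 30.0
```

Call:
play_rows(motion=[[0, 0, 0.2, -5.2, -4.4, 0, 40], [0, 0, 0.4, -10.4, -8.8, 0, 40], [0, 0, 0.6, -15.7, -13.2, 0, 40], [0, 0, 0.8, -21, -17.5, 0, 40], [0, 0, 1, -26.2, -22, 0, 40], [0, 0, 1.2, -31.5, -26.4, 0, 40], [0, 0, 1.4, -36.7, -30.8, 0, 40], [0, 0, 1.6, -42, -35.2, 0, 40], [0, 0, 1.8, -47.2, -39.6, 0, 40], [0, 0, 2, -52.4, -44, 0, 40]])

```text
time: 14.85
ee_pos: [0.419, -0.2589, 0.229]
tcp_rot: [[0.144, 0.629, 0.764], [-0.172, -0.744, 0.646], [0.974, -0.225, 0.001]]
contact_force: [-0.5, 0.0, -1.2]
gripper_width: 0.0625
gripper_force: 30.0
```

Call:
play_rows(motion=[[0, 2.4, 0, -4.5, -1, 2, 40], [-0.2, 4.8, 0, -8.8, -1.5, 3.9, 40], [-0.5, 7.2, 0, -13, -1, 5.8, 40], [-0.8, 9.6, 0, -17, 0, 7.7, 40], [-1, 12, 0, -21, 2, 9.7, 40], [-1.2, 14.4, 0, -25, 4, 11.6, 40], [-1.4, 16.8, 0, -28.5, 7, 13.6, 40], [-1.6, 19.2, 0, -31.5, 10, 15.5, 40], [-1.8, 21.6, 0, -34, 13, 17, 40], [-2, 24, 0, -35, 16, 19, 40]])

```text
time: 15.68
ee_pos: [0.3983, -0.0175, 0.2294]
tcp_rot: [[0.356, 0.821, 0.447], [0.483, -0.571, 0.664], [0.8, -0.02, -0.599]]
contact_force: [0.6, -0.5, -0.5]
gripper_width: 0.0626
gripper_force: 30.0
```

Run:
```python
from h import *
import cv2
to([.40,-.02,.23],frame(60,35,180));to([.40,-.02,.23],frame(40,0,180))
o=manip.get_obs();print(o["ee_pos"],o["joint_pos"].round(1),o["gripper_width"],o["contact_force"])
P=manip.camera("top");a=P["pixels"];b=manip.camera("side")["pixels"]
print([(np.round(q["location"],3).tolist(),round(q["conf"],2)) for q in manip.search_frame(P,"bar0")])
cv2.imwrite("pics/p4.png",cv2.resize(np.hstack([a[150:350,300:560],b[90:290,320:580]]),None,fx=1.5,fy=1.5)[:,:,::-1])
```

```text
t 15.68 cm [ 0.17 -0.25  0.06] rv [ 0.93 -1.97  4.82]
t 15.68 cm [ 0.17 -0.25  0.06] rv [ 26.52 -25.76 -15.01]
[ 0.39832259 -0.01747379  0.22939   ] [-64.5   4.  125.2  43.7  86.4 -46.5] 0.06255601476405863 [ 0.55190846 -0.48476259 -0.45158976]
[([0.388, -0.377, 0.018], 0.66), ([0.447, -0.35, 0.019], 0.58), ([0.426, -0.353, 0.018], 0.5)]
```

View pics/p4.png

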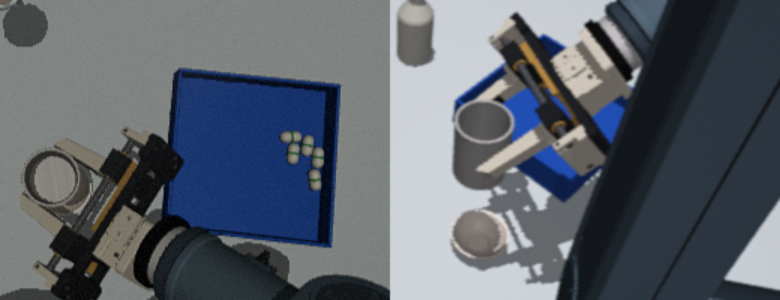

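Five bars lie in the tray, at (290,136), (293,153), (307,145), (318,157) and (315,179), and the beaker at (55,178) looks empty. Next I'll carry it to the mat.

Call:
play_rows(motion=[[0.8, 2.8, 0, 0.2, -0.4, 1, 40], [1.6, 5.6, 0, 0.4, -0.8, 2, 40], [2.4, 8.4, -0.5, 0.6, -1.2, 3, 40], [3.2, 11.2, -1, 0.8, -1.6, 4, 40], [4, 14, -1.5, 0.9, -2, 4.8, 40], [4.9, 16.7, -2, 0.9, -2, 4.8, 40], [5.7, 19.5, -3, 0.9, -2, 4.8, 40], [6.6, 22.3, -4, 0.9, -2, 4.8, 40], [7.5, 25, -5, 0.9, -2, 4.8, 40], [8.3, 27.8, -6, 0.9, -2, 4.8, 40]])

```text
time: 16.67
ee_pos: [0.4829, 0.2589, 0.1677]
tcp_rot: [[0.289, 0.864, 0.412], [0.493, -0.503, 0.71], [0.821, -0.002, -0.571]]
contact_force: [1.4, -0.2, -1.3]
gripper_width: 0.0625
gripper_force: 30.0
```

Call:
play_rows(motion=[[0.8, 2.2, -1, 0, 0, 0, 40], [1.4, 4, -2, 0, 0, 0, 40], [1.8, 5.2, -3, 0, 0, 0, 40], [1.8, 5.2, -4, 0, 0, 0, 40], [1.8, 5.2, -4, 0, 0, 0, 40]])

```text
time: 17.08
ee_pos: [0.4993, 0.3107, 0.1262]
tcp_rot: [[0.291, 0.865, 0.408], [0.494, -0.501, 0.711], [0.82, -0.005, -0.573]]
contact_force: [-0.7, 0.4, -1.8]
gripper_width: 0.0627
gripper_force: 30.0
```

Run:
```python
from h import *
import cv2
to([.50,.315,.0625],frame(60,35,180))
P=manip.camera("side")
for n in("beaker","beaker_rim","mat"):print(n,[(np.round(q["location"],3).tolist(),round(q["conf"],2)) for q in manip.mark_of(P,n)])
T=manip.camera("top")
for n in("beaker","beaker_rim","mat"):print(n,[(np.round(q["location"],3).tolist(),round(q["conf"],2)) for q in manip.mark_of(T,n)])
cv2.imwrite("pics/p5.png",cv2.resize(P["pixels"][200:400,100:400],None,fx=2,fy=2)[:,:,::-1])
```

```text
t 17.08 cm [ 0.07  0.43 -6.37] rv [-0.19 -0.23  0.08]
beaker [([0.502, 0.31, 0.074], 0.68)]
beaker_rim [([0.497, 0.313, 0.162], 0.67)]
mat []
beaker [([0.501, 0.307, 0.078], 0.85)]
beaker_rim [([0.5, 0.31, 0.16], 0.78)]
mat [([0.675, 0.274, -0.001], 0.5), ([0.501, 0.312, 0.001], 0.44)]
```

View pics/p5.png

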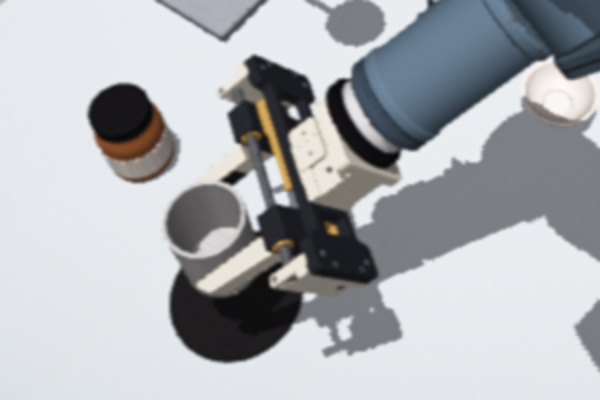

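The beaker is empty and upright above the mat, with its mouth at (205,225) and the mat around (235,300). I'll lower it in stages.

Call:
play_rows(motion=[[0, 0.2, -1, 0, 0, 0, 40], [0, 0.4, -2.2, 0, 0, 0, 40], [0, 0.4, -3.4, 0, 0, 0, 40], [0, 0.4, -4.6, 0, 0, 0, 40], [0, 0.4, -5.6, 0, 0, 0, 40], [0, 0.4, -6.1, 0, 0, 0, 40], [0, 0.4, -6.4, 0, 0, 0, 40], [0, 0.4, -6.5, 0, 0, 0, 40], [0, 0.4, -6.5, 0, 0, 0, 40]])

```text
time: 18.23
ee_pos: [0.5001, 0.3148, 0.0645]
tcp_rot: [[0.288, 0.865, 0.411], [0.492, -0.502, 0.711], [0.821, -0.002, -0.57]]
contact_force: [-0.2, -0.4, -0.6]
gripper_width: 0.0623
gripper_force: 30.0
```

Call:
play_rows(motion=[[0, 0, -0.1, 0, 0, 0, 40], [0, 0, -0.2, 0, 0, 0, 40], [0, 0, -0.25, 0, 0, 0, 40], [0, 0, -0.3, 0, 0, 0, 40], [0, 0, -0.3, 0, 0, 0, 40], [0, 0, -0.3, 0, 0, 0, 40]])

```text
time: 18.73
ee_pos: [0.4999, 0.3149, 0.0613]
tcp_rot: [[0.288, 0.865, 0.411], [0.492, -0.502, 0.711], [0.821, -0.003, -0.57]]
contact_force: [0.0, 0.5, -0.6]
gripper_width: 0.0627
gripper_force: 30.0
```

Call:
play_rows(motion=[[0, 0, -0.1, 0, 0, 0, 40], [0, 0, -0.2, 0, 0, 0, 40], [0, 0, -0.3, 0, 0, 0, 40], [0, 0, -0.35, 0, 0, 0, 40], [0, 0, -0.35, 0, 0, 0, 40], [0, 0, -0.35, 0, 0, 0, 40]])

```text
time: 19.23
ee_pos: [0.4999, 0.3149, 0.0576]
tcp_rot: [[0.288, 0.865, 0.411], [0.492, -0.502, 0.711], [0.821, -0.003, -0.571]]
contact_force: [0.3, 0.3, -1.7]
gripper_width: 0.0622
gripper_force: 30.0
```

Call:
play_rows(motion=[[0, 0, -0.05, 0, 0, 0, 40], [0, 0, -0.1, 0, 0, 0, 40], [0, 0, -0.1, 0, 0, 0, 40], [0, 0, -0.1, 0, 0, 0, 40]])

```text
time: 19.57
ee_pos: [0.4999, 0.3149, 0.0567]
tcp_rot: [[0.288, 0.865, 0.411], [0.492, -0.502, 0.711], [0.821, -0.003, -0.57]]
contact_force: [0.4, 0.3, -1.2]
gripper_width: 0.0625
gripper_force: 30.0
```

Call:
play_rows(motion=[[0, 0, -0.05, 0, 0, 0, 40], [0, 0, -0.1, 0, 0, 0, 40], [0, 0, -0.1, 0, 0, 0, 40], [0, 0, -0.1, 0, 0, 0, 40]])

```text
time: 19.9
ee_pos: [0.5001, 0.3151, 0.0566]
tcp_rot: [[0.287, 0.865, 0.412], [0.491, -0.502, 0.712], [0.822, -0.002, -0.569]]
contact_force: [-1.9, -1.7, 4.8]
gripper_width: 0.0625
gripper_force: 30.0
```

It's resting on the mat at 4.8 N. I'll open and back out along the tool axis.

Call:
play_rows(motion=[[0, 0, 0, 0, 0, 0, 70], [0, 0, 0, 0, 0, 0, 75], [0, 0, 0, 0, 0, 0, 85], [0, 0, 0, 0, 0, 0, 100], [0, 0, 0, 0, 0, 0, 100], [0, 0, 0, 0, 0, 0, 100]])

```text
time: 20.4
ee_pos: [0.4999, 0.3148, 0.0556]
tcp_rot: [[0.288, 0.865, 0.411], [0.492, -0.502, 0.711], [0.821, -0.003, -0.571]]
contact_force: [-0.0, 0.3, -0.4]
gripper_width: 0.0904
gripper_force: 0.0
```

Call:
play_rows(motion=[[-0.4, -0.7, 0.6, 0, 0, 0, 100], [-1.2, -2.1, 1.7, 0, 0, 0, 100], [-2.5, -4.3, 3.5, 0, 0, 0, 100], [-4, -7, 5.7, 0, 0, 0, 100], [-5.5, -9.5, 8, 0, 0, 0, 100], [-6.5, -11, 11, 0, 0, 0, 100], [-6.5, -11, 13, 0, 0, 0, 100], [-6.5, -11, 13, 0, 0, 0, 100]])

```text
time: 21.07
ee_pos: [0.4364, 0.2032, 0.1888]
tcp_rot: [[0.285, 0.863, 0.417], [0.494, -0.505, 0.708], [0.822, 0.004, -0.57]]
contact_force: [0.6, 0.8, 0.6]
gripper_width: 0.0932
gripper_force: 0.0
```

Run:
```python
from h import *
import cv2
o=manip.get_obs();print(o["time"],o["ee_pos"],o["contact_force"])
P=manip.camera("side");T=manip.camera("top")
for c in(P,T):
  for n in("beaker","beaker_rim","wash_bottle","amber_jar","dish"):print(n,[(np.round(q["location"],3).tolist(),round(q["conf"],2)) for q in manip.mark_of(c,n)[:1]])
cv2.imwrite("pics/p6.png",np.vstack([T["pixels"][50:350,140:560],P["pixels"][100:400,100:520]])[:,:,::-1])
```

```text
21.0667 [0.43643177 0.20317013 0.18878724] [0.63243866 0.75776833 0.60649116]
beaker [([0.501, 0.314, 0.005], 0.58)]
beaker_rim [([0.5, 0.321, 0.089], 0.77)]
wash_bottle [([0.683, -0.281, 0.0], 0.72)]
amber_jar [([0.677, 0.273, -0.001], 0.61)]
dish [([0.388, -0.037, 0.003], 0.77)]
beaker [([0.502, 0.313, 0.006], 0.72)]
beaker_rim [([0.5, 0.318, 0.091], 0.62)]
wash_bottle [([0.684, -0.274, -0.001], 0.68)]
amber_jar [([0.672, 0.273, 0.001], 0.88)]
dish [([0.382, -0.03, 0.001], 0.61)]
```

View pics/p6.png

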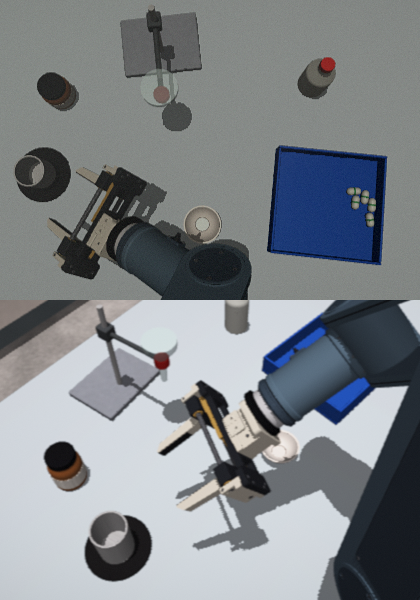

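The beaker stands upright and empty on the mat, at (35,170) in the top view and (112,540) in the side view. All five bars are in the tray around (362,203), the bystanders haven't moved, and the gripper is clear.

```bash
python3 -c "
from cell import manip
print(manip.job_done())"
```

```text
the job is handed in; nothing more can be done
None
```

I handed the job in at about 21 s: all five stir bars are in the blue tray and the empty beaker stands upright on the black mat, released. The funnel, stand, wash bottle, amber jar and dish showed no sign of being touched or moved.

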